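Peel the top frit tray off the stuck nest and hold it ready over the marver

ROBOT

A 6-joint arm with a two-finger parallel gripper is mounted at the origin on the work surface. World frame = base frame: x ahead of the robot, y to its left, z up, the work surface at z = 0. Lengths are in m, angles in rad, forces in N, time in s.
With the tool pointing down it reaches from about 0.3 to 0.85 m from the base axis. Payload 5.4 kg.
Tool frame: the origin (TCP) lies at the centre of the arm's flange, where the gripper is bolted on; the fingertips stand 173 mm ahead of it and the grasp point (between the pads) lies ctrl.hold_point_z ahead of it (ctrl.hold_point_z is the distance from the TCP to the grasp point, in m); z points along the fingers, y is the line along which they close (so a half turn about z gives the same grasp; the last joint's range is limited). The gripper opens to 85 mm and grips with 20 to 120 N. Pads are 22 mm wide; open, the fingers measure 114 mm over their backs; the gripper's body (76 mm by 85 mm) begins 54 mm behind the grasp point. The pads swing forward as they close: fully open they stand 13 mm farther back than shut.
Start: joints at [1.105, 0.158, 1.597, -0, 1.386, -0.21], TCP at [0.145, 0.556, 0.405] pointing down, gripper open.
Joint ranges: [-2.91, 2.91], [-0.94, 2.29], [0.18, 2.7], [-1.29, 4.43], [0.17, 2.64], [-3, 3]. Speed limits (rad/s): [2.57, 2.57, 3.14, 3.14, 3.14, 3.14].

INTERFACE

Orientations are given as a unit quaternion [x, y, z, w].
In Python, from station import ctrl, vision gives the robot as it stands.
- The arm moves only by the tool drive_tool, never from a script. Its argument "commands" is a list of rows, each a list of 6 numbers: the shift along the tool's x, y, z in m, then the turn, a rotation vector about the tool's x, y, z in units of 5 degrees (1.0 is 5 degrees). In form: [[dx, dy, dz, ax, ay, az], ...]. A call has exactly 5 rows; each row shifts and turns the commanded pose from where the row before left it, along the tool's axes as they then stand; what a row does not reach is not made up. A row lasts 1/12 s, in which the tool goes at most 41.7 mm and 7.16 degrees, less where a joint would pass 70% of its speed; a pose out of reach is approached as far as the arm can. A call is refused whole if a number of a shift passes 0.0417 or a number of a turn 1, either way. A call with a gripper value outside its range is refused whole. "jaw" is the finger opening in m, from 0 to 0.0854, set as the call begins (left out, the last holds). The fingers move at their own pace and stop on an object; "force" is the grip in N (left out, the last holds). Time passes only in rows, so rows that do not move let the fingers close, or fill a call up. It gives the time, the measured TCP pose, the force, the opening and the grip force at its end, in the units of the state.
- ctrl.get_obs(): the state, without advancing time (a new reading comes with each control period).
- vision.read_camera(name): name is "scene" or "top" or "wrist"; returns the picture (384x512x3 uint8, blue, green, red); there is no depth.
- vision.camera_model(name): a dict with "vfov" (degrees; the focal length in pixels is half the picture's height over the tangent of half this angle, whatever the lens; pixels are square), "cx", "cy" (the principal point, pixels), "origin" and "attitude" of the camera in the world. Camera axes: x right, y up, looking along -z (the intrinsics and any distortion apply to the point x, -y, -z); pixel columns grow to the right and rows downward; lengths in m; the calibration is good to about 2 mm. A picture is of the moment at which its call begins: read the wrist's pose just before it. camera_model takes no time and is no camera call; for the wrist camera it gives the pose at the moment of the call.
- ctrl.hand_in(): hands the job in; it is judged then, once.
The state is a dict: "time": time; "joint_pos": joint angles; "joint_velocities": joint speeds; "effort": joint torques, N m; "position": TCP position; "eef_rot": TCP orientation; "ft_force": force on the tool from outside, world axes, zero at the start; "moment": the same for the moment, N m; "grip_width": finger opening in m; "grasp_force": force on a finger pad.
Only numpy, scipy, OpenCV 4.12 (cv2) and the standard library are available. Lean on these libraries where they do the work, as an engineer would, in place of code of your own. Each camera call takes 0.05 s, during which the arm holds its last target. There are 200 camera calls.

TASK

The top steel frit tray is stuck in the nest of trays. Take its rim at one corner and peel it free by raising that corner well clear (a couple of centimetres) while the opposite corner still sits in the nest, then lift it out, leaving the nest standing where it is and the things around it alone. Finish still holding the tray in the gripper, upright and level over the middle of the marver, about a hand's breadth above it, ready for the frit to be poured in; do not put it down.

Things in the scene. Friction and masses are not known exactly. Their poses are not given: they have to be found in the camera images.
- tray_center (a point): The top tray of the nest: loose, open, formed stainless steel, about 0.2 kg, 176 x 108 mm over the rim, 45 mm high. This point is its centre, half-way up: 22.5 mm below the rim's top; x along the 176 mm side, z up out of the mouth. Wedged in the tray below: a corner rises at roughly 3 to 8 N; each side lets go after about 8 to 10 mm.
- tray_corner0 (a point): Point on top of the top tray's rim at its +x +y corner, 10 mm in from both outer sides (78, 44, 22.5 mm from the centre; axes as the tray's). The rolled rim all round is 10 mm wide and 10 mm deep, upright on both faces, its outer face at the 176 x 108 outline, straight but for the last 22 mm before each rounded corner. Below it the walls slope inwards 14 degrees.
- tray_corner1 (a point): The same at its -x +y corner. Inside, a 14 mm square stacking post stands in each corner of the floor; its top is 23 mm below the rim's top.
- tray_corner2 (a point): The same at its -x -y corner.
- tray_corner3 (a point): The same at its +x -y corner.
- nest: The six trays under the top one, stuck fast in one another: loose on the bench as one piece, about 1.3 kg. Same outline and axes as the top tray; origin at the centre of its underside, on the bench. Its own top rim is 155 mm above its origin, the top tray's rim (seated) 177 mm: a finger outside the rims meets the next one 22 mm below the top.
- marver_top (a point): The marver: a flat polished steel slab, 260 x 200 mm, fixed on the bench, 25 mm high. This point is the centre of its upper face, x along the 260 mm side.
- vase: A small green glass vase, bystander, 80 mm across and 104 mm high; origin at the centre of its foot.
- jar: A jar of coloured glass grains with a steel cap, bystander, 66 mm across and 100 mm high; origin at the centre of its base.
- jacks: A pair of glassblower's jacks (large spring tongs), bystander, lying flat, 320 mm long along its x axis, 58 mm wide, 12 mm high; origin at the middle, on the bench.
- block: A wooden shaping block (a cup of 86 mm, 45 mm high, with a straight handle), bystander; origin under the cup's centre, the handle runs 190 mm along its -x axis.
There are look-alikes about, which are no part of the job. Leave any blue or pink look-alike of the part that bears tray_center alone.

How it is judged:
On the way, in this order (a step that is already met when the one before it is completed fails the run):
1. gripped at a corner (within 42 mm of it), that corner of the tray is 15 mm up while the opposite corner is still within 8 mm of its seat (((z of tray_corner0 in the frame of nest above 0.192 m and z of tray_corner2 in the frame of nest below 0.185 m and distance between the grasp point and tray_corner0 below 0.042 m and contact force between the fingers and tray above 1 N) or (z of tray_corner1 in the frame of nest above 0.192 m and z of tray_corner3 in the frame of nest below 0.185 m and distance between the grasp point and tray_corner1 below 0.042 m and contact force between the fingers and tray above 1 N) or (z of tray_corner2 in the frame of nest above 0.192 m and z of tray_corner0 in the frame of nest below 0.185 m and distance between the grasp point and tray_corner2 below 0.042 m and contact force between the fingers and tray above 1 N) or (z of tray_corner3 in the frame of nest above 0.192 m and z of tray_corner1 in the frame of nest below 0.185 m and distance between the grasp point and tray_corner3 below 0.042 m and contact force between the fingers and tray above 1 N))), for 0.1 s.
2. the tray is lifted clear of the nest, in the gripper (contact force between the fingers and tray above 1 N and distance between tray_center and nest above 0.2 m and contact force between tray and nest below 0.05 N), for 0.1 s.
At the end, for the whole second after the job is handed in: Tray held still in the gripper, touching neither nest nor marver, upright and level to 0.25 rad, centre within 60 mm of the marver's centre (plan), underside 50 to 200 mm above it; nest upright (0.04 rad) within 40 mm, and vase, jar, jacks, block within 30 mm, of their starts (contact force between the fingers and tray above 1 N and contact force between tray and nest below 0.05 N and contact force between tray and marver below 0.05 N and horizontal distance between tray_center and marver_top below 0.06 m and z of tray_center in the frame of marver_top between 0.0725 and 0.2225 m and angle between tray_center's own z axis and vertical below 0.25 rad and linear speed of tray below 0.03 m/s and distance of nest from where it was at the start of the episode below 0.04 m and angle between nest's own z axis and vertical below 0.04 rad and distance of each of vase, jar, jacks, block from where it was at the start of the episode below 0.03 m); the arm keeps its last pose, push and grip.
It fails at once if the nest is picked up, tipped or dragged: its base tilts more than 0.12 rad or its origin moves more than 40 mm (angle between nest's own z axis and vertical above 0.12 rad or distance of nest from where it was at the start of the episode above 0.04 m).
It fails at once if a bystander is displaced by more than 30 mm (distance of any of vase, jar, jacks, block from where it was at the start of the episode above 0.03 m).
It also fails if it takes over 51 s, if anything falls off the work surface, if the arm or the gripper's body presses on something with over 40 N, if the wrist force passes 120 N, or if a joint passes its speed limit or range.

## Working session

There is one attempt and no reset: what is moved stays moved. The work goes in short steps, Python scripts to look and compute and a tool call to move; the robot and the scene stay as the last step left them, time stands still between calls to the robot, and variables do not carry over. Pictures are saved under pics/ and viewed, at most 10 in all, crops included, and the job is handed in when it is done.

Besides the shell and the picture viewer there is one more tool, called as name([rows], argument=value, ...), one row to a line, values as JSON. drive_tool: Moves the arm, as the interface text tells. Its arguments: {"type":"object","properties":{"commands":{"type":"array"},"jaw":{"type":"number"},"force":{"type":"number"}},"required":["commands"]}

```bash
mkdir -p pics; cat > h.py <<'E'
import numpy as np,cv2
from station import ctrl,vision
from scipy.spatial.transform import Rotation as R
def snap(n,f):
    m=vision.camera_model(n); im=vision.read_camera(n); cv2.imwrite('pics/'+f,im); return im,m
E
python3 - <<'E'
from h import *
a,m=snap('scene','s0.png'); b,m2=snap('top','t0.png'); print(m);print(m2);print(vision.camera_model('wrist'))
print(ctrl.get_obs(),ctrl.hold_point_z)
E
```

```text
{'vfov': 53.40568418128068, 'cx': 257.5173039602909, 'cy': 195.0336192046096, 'origin': array([1.19428305, 0.28812911, 0.88024582]), 'attitude': array([0.20400586, 0.34593126, 0.79169696, 0.46035757])}
{'vfov': 57.92581341359486, 'cx': 254.11950656761306, 'cy': 197.30842225697398, 'origin': array([ 0.30155566, -0.08585273,  1.13590093]), 'attitude': array([-0.06837149,  0.07303118,  0.73114878, -0.67484313])}
{'vfov': 68.7973219666444, 'cx': 259.0897856250643, 'cy': 190.28238466075555, 'origin': array([0.07704438, 0.57417418, 0.37300048]), 'attitude': array([-0.11190199, -0.08512743,  0.60502117,  0.78369678])}
{'time': 0.1, 'joint_pos': array([ 1.10492104e+00,  1.58998658e-01,  1.59809866e+00,  3.11859200e-05,
        1.38619737e+00, -2.10072298e-01]), 'joint_velocities': array([-0.00116321, -0.00156449, -0.0032585 ,  0.00119433,  0.00034785,
        0.00082903]), 'effort': array([-2.79437454e-04, -3.96991217e+01, -3.32337534e+01, -3.16047572e-04,
        4.16521783e-03, -2.58566041e-05]), 'position': array([0.14537547, 0.55606389, 0.40381184]), 'eef_rot': array([ 1.27555864e-01,  9.91831022e-01, -7.97788947e-04, -2.96634488e-04]), 'ft_force': array([-0.00650761,  0.71406916,  0.32289798]), 'moment': array([-0.01597083, -0.01635776, -0.05298249]), 'grasp_force': 0.0, 'grip_width': 0.08565192962033331} 0.1547
```

View pics/s0.png

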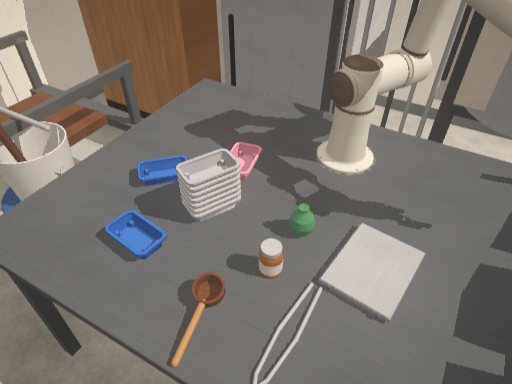

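View pics/t0.png

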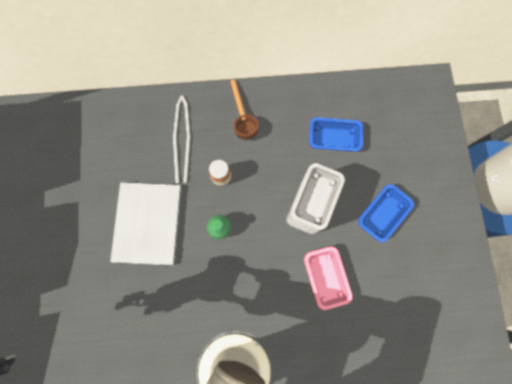

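The top view's steel nest is at about (317,197). The look-alikes are blue at (336,134) and (387,212) and pink at (328,278). Only the grey stack fits the description, and the marver is at (147,223). The next crop checks this choice.

```bash
cat >> h.py <<'E'
def ray(m,p,z):
    f=192/np.tan(np.radians(m['vfov']/2)); d=R.from_quat(m['attitude']).apply([(p[0]-m['cx'])/f,-(p[1]-m['cy'])/f,-1])
    return m['origin']+d*(z-m['origin'][2])/d[2]
def proj(m,P):
    f=192/np.tan(np.radians(m['vfov']/2)); c=R.from_quat(m['attitude']).inv().apply(np.atleast_2d(P)-m['origin'])
    return np.c_[m['cx']+f*c[:,0]/-c[:,2],m['cy']-f*c[:,1]/-c[:,2]]
E
python3 - <<'E'
from h import *
m=vision.camera_model('top'); b=cv2.imread('pics/t0.png')
for n,p,z in [('base',(235,365),.1),('vase',(219,226),.06),('jar',(220,172),.08),('cup',(246,126),.03),('jackA',(182,97),.01),('jackB',(182,182),.01),('marver',(147,223),.025),('pink',(328,278),.03),('blueR',(387,212),.03),('blueT',(336,134),.03)]: print(n,ray(m,p,z).round(3))
hsv=cv2.cvtColor(b,cv2.COLOR_BGR2HSV); mk=((hsv[...,2]>110)&(hsv[...,1]<40)).astype(np.uint8)
for (x0,x1,y0,y1),z in [((280,352,155,240),.177),((100,185,175,270),.025)]:
    w=np.zeros_like(mk); w[y0:y1,x0:x1]=mk[y0:y1,x0:x1]
    c=max(cv2.findContours(w,0,2)[0],key=cv2.contourArea)[:,0]
    P=np.array([ray(m,p,z)[:2] for p in c],np.float32); print(cv2.minAreaRect(P), cv2.minAreaRect(c))
cv2.imwrite('pics/crop.png',cv2.resize(b[150:245,275:360],None,fx=6,fy=6,interpolation=cv2.INTER_CUBIC))
E
```

```text
base [ 0.042 -0.01   0.1  ]
vase [0.437 0.014 0.06 ]
jar [ 0.605 -0.001  0.08 ]
cup [ 0.774 -0.094  0.03 ]
jackA [0.909 0.122 0.01 ]
jackB [0.601 0.134 0.01 ]
marver [0.47  0.248 0.025]
pink [ 0.252 -0.311  0.03 ]
blueR [ 0.443 -0.525  0.03 ]
blueT [ 0.721 -0.395  0.03 ]
((0.48559239506721497, -0.27546611428260803), (0.20522229373455048, 0.24495448172092438), 84.57075500488281) ((315.5, 197.0), (84.0, 71.0), 90.0)
((0.47910505533218384, 0.26795831322669983), (0.2781541645526886, 0.3164306879043579), 87.7264175415039) ((142.0, 221.99996948242188), (83.99998474121094, 93.99998474121094), 0.0)
```

View pics/crop.png

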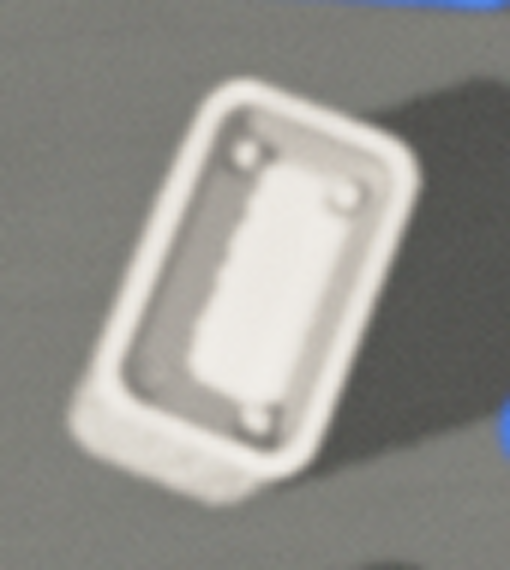

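The crop confirms the bare steel tray. Its extrapolated outer rim corners in the crop are about (216,66), (430,154), (300,492) and (88,392), with three posts visible inside.

```bash
python3 - <<'E'
from h import *
m=vision.camera_model('top')
C=np.array([(216,66),(430,154),(300,492),(88,392)])/6+[274.6,149.6]
P=np.array([ray(m,c,.177)[:2] for c in C]); print(P.round(3),P.mean(0))
print([np.linalg.norm(P[i]-P[i-1]).round(3) for i in range(4)])
c=P.mean(0); u=(P[0]+P[1]-P[2]-P[3]); u/=np.linalg.norm(u); v=np.array([-u[1],u[0]])
print('x axis angle',np.degrees(np.arctan2(u[1],u[0])))
for sx in(1,-1):
  for sy in (1,-1): print(sx,sy,(c+sx*53*u/1e3+sy*49*v/1e3).round(3))
r=R.from_quat(ctrl.get_obs()['eef_rot']).as_matrix(); print(r.round(3))
E
```

```text
[[ 0.59  -0.271]
 [ 0.539 -0.368]
 [ 0.384 -0.287]
 [ 0.438 -0.194]] [ 0.48773084 -0.27970928]
[np.float64(0.171), np.float64(0.11), np.float64(0.175), np.float64(0.107)]
x axis angle -27.211511007662754
1 1 [ 0.557 -0.26 ]
1 -1 [ 0.512 -0.348]
-1 1 [ 0.463 -0.212]
-1 -1 [ 0.418 -0.299]
[[-0.967  0.253 -0.001]
 [ 0.253  0.967 -0.002]
 [ 0.    -0.002 -1.   ]]
```

drive_tool([
  [-0.033, -0.018, 0, 0, 0, 0],
  [-0.033, -0.018, 0, 0, 0, 0],
  [-0.033, -0.018, 0, 0, 0, 0],
  [-0.033, -0.018, 0, 0, 0, 0],
  [-0.033, -0.018, 0, 0, 0, 0],
], jaw=0.045)

```text
time: 0.52
position: [0.2831, 0.426, 0.4042]
eef_rot: [0.127, 0.992, -0.0, -0.0]
ft_force: [0.2, -0.6, 1.2]
grip_width: 0.045
grasp_force: 0.0
```

drive_tool([
  [-0.033, -0.018, 0, 0, 0, 0],
  [-0.033, -0.018, 0, 0, 0, 0],
  [-0.033, -0.018, 0, 0, 0, 0],
  [-0.033, -0.018, 0, 0, 0, 0],
  [-0.033, -0.018, 0, 0, 0, 0],
])

```text
time: 0.93
position: [0.4201, 0.297, 0.4044]
eef_rot: [0.128, 0.992, -0.0, -0.0]
ft_force: [-0.0, 1.0, 0.3]
grip_width: 0.0449
grasp_force: 0.0
```

drive_tool([
  [-0.018, -0.034, 0, 0, 0, 0],
  [-0.018, -0.034, 0, 0, 0, 0],
  [-0.018, -0.034, 0, 0, 0, 0],
  [-0.018, -0.034, 0, 0, 0, 0],
  [-0.018, -0.034, 0, 0, 0, 0],
])

```text
time: 1.35
position: [0.4631, 0.1096, 0.4043]
eef_rot: [0.127, 0.992, -0.0, -0.0]
ft_force: [0.2, 0.5, -0.1]
grip_width: 0.0449
grasp_force: 0.0
```

drive_tool([
  [-0.018, -0.034, 0, 0, 0, 0],
  [-0.018, -0.034, 0, 0, 0, 0],
  [-0.018, -0.034, 0, 0, 0, 0],
  [-0.018, -0.034, 0, 0, 0, 0],
  [-0.018, -0.034, 0, 0, 0, 0],
])

```text
time: 1.77
position: [0.5072, -0.0777, 0.4043]
eef_rot: [0.128, 0.992, 0.0, -0.0]
ft_force: [1.0, 0.3, -0.1]
grip_width: 0.0449
grasp_force: 0.0
```

drive_tool([
  [-0.018, -0.034, 0, 0, 0, 0.5],
  [-0.018, -0.034, 0, 0, 0, 0.5],
  [-0.018, -0.034, 0, 0, 0, 0.5],
  [-0.018, -0.034, 0, 0, 0, 0.5],
  [-0.018, -0.03, 0, 0, 0, 0.5],
])

```text
time: 2.18
position: [0.5362, -0.2645, 0.4041]
eef_rot: [0.236, 0.972, 0.0, -0.0]
ft_force: [0.9, 0.4, 0.7]
grip_width: 0.0454
grasp_force: 0.0
```

drive_tool([
  [0, 0, 0, 0, 0, 0],
  [0, 0, 0, 0, 0, 0],
  [0, 0, 0, 0, 0, 0],
  [0, 0, 0, 0, 0, 0],
  [0, 0, 0, 0, 0, 0],
])

```text
time: 2.6
position: [0.5366, -0.2609, 0.4047]
eef_rot: [0.234, 0.972, 0.0, -0.0]
ft_force: [-0.5, -0.0, 0.3]
grip_width: 0.0449
grasp_force: 0.0
```

```bash
python3 - <<'E'
from h import *
a,m=snap('wrist','w1.png'); o=ctrl.get_obs(); print(o['time'],o['position'],R.from_quat(o['eef_rot']).as_matrix().round(3),o['ft_force'],o['grip_width'],o['joint_pos'].round(2))
E
```

```text
2.65 [ 0.53663603 -0.26094486  0.4048064 ] [[-0.891  0.455 -0.   ]
 [ 0.455  0.891  0.   ]
 [ 0.     0.    -1.   ]] [ 0.09921265  1.0302203  -0.08301264] 0.04495677023784382 [-0.65  0.21  1.53  0.    1.39 -1.75]
```

View pics/w1.png

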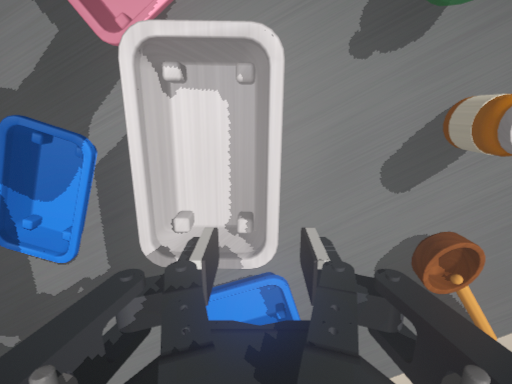

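The wrist view shows the tray from about (120,22) to (284,22) at the top and (142,268) to (278,266) at the bottom. The right long rim lies about between the open fingers (205 and 312), and the area around it is clear.

```bash
python3 - <<'E'
from h import *
m=vision.camera_model('wrist'); o=ctrl.get_obs()
C=[(142.5,269),(278.5,266),(285,21),(118,23)]
P=np.array([ray(m,c,.177)[:2] for c in C]); print(P.round(3),P.mean(0))
print([np.linalg.norm(P[i]-P[i-1]).round(3) for i in range(4)])
c=P.mean(0)
u=P[0]+P[1]-P[2]-P[3]; u/=np.linalg.norm(u); v=np.array([-u[1],u[0]])
w=P[1]+P[2]-P[0]-P[3]
print('ang',np.degrees(np.arctan2(u[1],u[0])),np.degrees(np.arctan2(w[1],w[0]))-90)
t=c+.053*u+.049*v; r=R.from_quat(o['eef_rot']).as_matrix()
print(t, r.T@np.r_[t-o['position'][:2],.334-o['position'][2]])
E
```

```text
[[ 0.541 -0.367]
 [ 0.587 -0.269]
 [ 0.434 -0.19 ]
 [ 0.388 -0.283]] [ 0.48753429 -0.27749308]
[np.float64(0.174), np.float64(0.108), np.float64(0.172), np.float64(0.104)]
ang -28.004004138572114 -26.048685786248157
[ 0.55733591 -0.25911551] [-0.01760659  0.01103856  0.07080633]
```

drive_tool([
  [-0.009, 0.0055, 0, 0, 0, 0],
  [-0.009, 0.0055, 0, 0, 0, 0],
  [0, 0, 0.012, 0, 0, 0],
  [0, 0, 0.012, 0, 0, 0],
  [0, 0, 0.011, 0, 0, 0],
])

```text
time: 3.07
position: [0.5571, -0.26, 0.3677]
eef_rot: [0.234, 0.972, 0.0, -0.001]
ft_force: [-0.2, 0.3, -0.4]
grip_width: 0.0454
grasp_force: 0.0
```

drive_tool([
  [0, 0, 0.01, 0, 0, 0],
  [0, 0, 0.008, 0, 0, 0],
  [0, 0, 0.006, 0, 0, 0],
  [0, 0, 0, 0, 0, 0],
  [0, 0, 0, 0, 0, 0],
])

```text
time: 3.48
position: [0.5574, -0.2607, 0.3454]
eef_rot: [0.235, 0.972, 0.0, -0.0]
ft_force: [1.1, 0.4, 1.0]
grip_width: 0.0449
grasp_force: 0.0
```

```bash
python3 - <<'E'
from h import *
a,m=snap('wrist','w2.png'); o=ctrl.get_obs(); print(o['time'],o['position'],o['ft_force'],o['grip_width'])
t=o['position']+[0,0,-.173]; print(proj(m,[t,t+[.02*.455,.02*.891,0]]))
E
```

```text
3.5333 [ 0.55762851 -0.26082045  0.34611794] [ 0.26220847 -0.28836504  0.47092088] 0.045336609595222836
[[258.61450533 242.1985343 ]
 [294.66117967 242.12419894]]
```

View pics/w2.png

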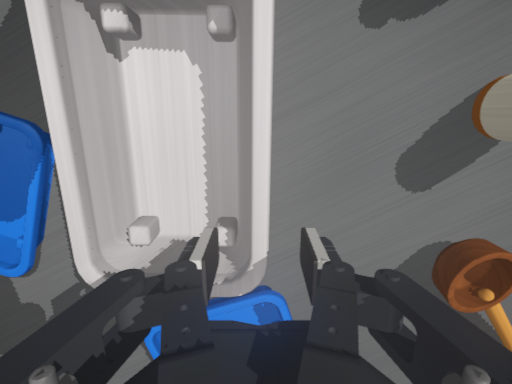

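The rim (columns 250–269 at row 235) is centred between the fingers at 205 and 312. I shift 4 mm away from the rounded corner, descend, and close.

drive_tool([
  [0.004, 0.001, 0, 0, 0, 0],
  [0, 0, 0.006, 0, 0, 0],
  [0, 0, 0.006, 0, 0, 0],
  [0, 0, 0, 0, 0, 0],
  [0, 0, 0, 0, 0, 0],
])

```text
time: 3.95
position: [0.5542, -0.2578, 0.3329]
eef_rot: [0.235, 0.972, 0.0, -0.001]
ft_force: [0.4, 0.3, -0.5]
grip_width: 0.0448
grasp_force: 0.0
```

drive_tool([
  [0, 0, 0, 0, 0, 0],
  [0, 0, 0, 0, 0, 0],
  [0, 0, 0, 0, 0, 0],
  [0, 0, 0, 0, 0, 0],
  [0, 0, 0, 0, 0, 0],
], jaw=0, force=90)

```text
time: 4.37
position: [0.5543, -0.2585, 0.335]
eef_rot: [0.235, 0.972, -0.001, -0.0]
ft_force: [-3.8, -0.0, 5.1]
grip_width: 0.0076
grasp_force: 86.0
```

drive_tool([
  [0, 0, 0, 0, 0, 0],
  [0, 0, 0, 0, 0, 0],
  [0, 0, 0, 0, 0, 0],
  [0, 0, 0, 0, 0, 0],
  [0, 0, 0, 0, 0, 0],
])

```text
time: 4.78
position: [0.5543, -0.2585, 0.335]
eef_rot: [0.235, 0.972, -0.001, 0.0]
ft_force: [-3.4, 0.0, 5.2]
grip_width: 0.0083
grasp_force: 86.0
```

drive_tool([
  [0.0018, -0.001, -0.0021, -0.073, -0.13, 0],
  [0.0018, -0.001, -0.0021, -0.073, -0.13, 0],
  [0.0018, -0.001, -0.0021, -0.073, -0.13, 0],
  [0.0018, -0.001, -0.0021, -0.073, -0.13, 0],
  [0.0018, -0.001, -0.0021, -0.073, -0.13, 0],
])

```text
time: 5.2
position: [0.5427, -0.2582, 0.3427]
eef_rot: [0.235, 0.972, 0.009, 0.03]
ft_force: [-5.1, -1.8, -2.0]
grip_width: 0.0077
grasp_force: 85.0
```

drive_tool([
  [0.0018, -0.001, -0.0021, -0.073, -0.13, 0],
  [0.0018, -0.001, -0.0021, -0.073, -0.13, 0],
  [0.0018, -0.001, -0.0021, -0.073, -0.13, 0],
  [0, 0, 0, 0, 0, 0],
  [0, 0, 0, 0, 0, 0],
])

```text
time: 5.62
position: [0.537, -0.2584, 0.35]
eef_rot: [0.235, 0.971, 0.014, 0.05]
ft_force: [-4.2, -1.0, 1.9]
grip_width: 0.0075
grasp_force: 85.5
```

```bash
python3 - <<'E'
from h import *
a,m=snap('wrist','w3.png'); b,_=snap('scene','s3.png'); cv2.imwrite('pics/c3.png',np.hstack([a,cv2.resize(b[110:240,150:280],(384,384),interpolation=2)])[:, 100:])
o=ctrl.get_obs(); print(o['time'],o['position'],R.from_quat(o['eef_rot']).as_matrix().round(3),o['ft_force'],o['moment'],o['grip_width'])
E
```

```text
5.7167 [ 0.53721163 -0.25843415  0.34991717] [[-0.885  0.454  0.104]
 [ 0.457  0.89   0.004]
 [-0.09   0.051 -0.995]] [-5.03738178 -0.51904247  1.82896693] [-0.16774032  1.09559504 -0.03445938] 0.007762207036355714
```

View pics/c3.png

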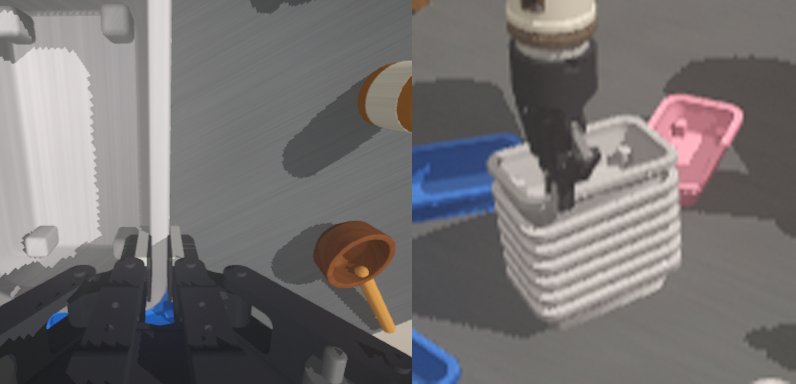

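The wrist half shows the rim firmly between the pads at about (160,260). The scene half shows the near corner raised and the far one still seated. I raise it a little further for margin, then lift.

drive_tool([
  [0.0018, -0.001, -0.0025, -0.073, -0.13, 0],
  [0.0018, -0.001, -0.0025, -0.073, -0.13, 0],
  [0.0018, -0.001, -0.0025, -0.073, -0.13, 0],
  [0, 0, 0, 0, 0, 0],
  [0, 0, 0, 0, 0, 0],
])

```text
time: 6.13
position: [0.53, -0.2586, 0.3562]
eef_rot: [0.234, 0.97, 0.02, 0.069]
ft_force: [-4.7, -1.1, -2.3]
grip_width: 0.0076
grasp_force: 85.2
```

```bash
python3 - <<'E'
from h import *
o=ctrl.get_obs(); r=R.from_quat(o['eef_rot']).as_matrix(); print(o['position'],o['ft_force'],o['moment'],o['grip_width'],[(o['position']+r@np.array(q))[2].round(4) for q in ([-.024,-.005,.158],[.132,-.093,.158])], (r.T@[0,0,1]).round(3))
b,_=snap('scene','s4.png'); cv2.imwrite('pics/c4.png',cv2.resize(b[130:230,160:260],(600,600),interpolation=2))
E
```

```text
[ 0.52995526 -0.25859237  0.35616404] [-4.71426824 -1.13853977 -2.30540038] [-0.1734193   0.94576084  0.01829214] 0.007615848982588061 [np.float64(0.2024), np.float64(0.1769)] [-0.124  0.07  -0.99 ]
```

View pics/c4.png

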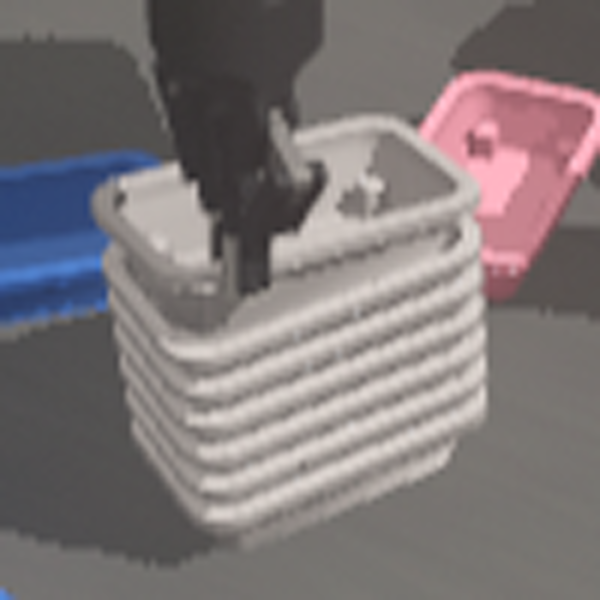

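The tray's near corner is clearly peeled up at about (180,260) in the crop, the far corner at (440,190) is still in the nest, and the nest stands where it was. Lifting straight up next.

drive_tool([
  [-0.0004, 0.0002, -0.003, 0, 0, 0],
  [-0.0004, 0.0002, -0.003, 0, 0, 0],
  [-0.0004, 0.0002, -0.003, 0, 0, 0],
  [-0.0004, 0.0002, -0.003, 0, 0, 0],
  [-0.0004, 0.0002, -0.003, 0, 0, 0],
])

```text
time: 6.6
position: [0.5308, -0.2587, 0.3727]
eef_rot: [0.234, 0.97, 0.019, 0.07]
ft_force: [-0.0, 0.8, -2.6]
grip_width: 0.0076
grasp_force: 87.4
```

drive_tool([
  [-0.0006, 0.0003, -0.005, 0, 0, 0],
  [-0.0006, 0.0003, -0.005, 0, 0, 0],
  [-0.0006, 0.0003, -0.005, 0, 0, 0],
  [-0.0006, 0.0003, -0.005, 0, 0, 0],
  [-0.0006, 0.0003, -0.005, 0, 0, 0],
])

```text
time: 7.02
position: [0.5301, -0.259, 0.3975]
eef_rot: [0.234, 0.97, 0.019, 0.069]
ft_force: [-0.2, 0.1, -1.7]
grip_width: 0.008
grasp_force: 87.3
```

drive_tool([
  [-0.0015, 0.0008, -0.012, 0, 0, 0],
  [-0.0015, 0.0008, -0.012, 0, 0, 0],
  [-0.0015, 0.0008, -0.012, 0, 0, 0],
  [-0.0015, 0.0008, -0.012, 0, 0, 0],
  [-0.0015, 0.0008, -0.012, 0, 0, 0],
])

```text
time: 7.43
position: [0.5299, -0.2592, 0.4593]
eef_rot: [0.234, 0.97, 0.019, 0.069]
ft_force: [0.4, -0.9, -2.2]
grip_width: 0.008
grasp_force: 87.4
```

drive_tool([
  [0, 0, 0, 0.16, 0.29, 0],
  [0, 0, 0, 0.16, 0.29, 0],
  [0, 0, 0, 0.16, 0.29, 0],
  [0, 0, 0, 0.16, 0.29, 0],
  [0, 0, 0, 0.16, 0.27, 0],
])

```text
time: 7.85
position: [0.5299, -0.2591, 0.4563]
eef_rot: [0.235, 0.972, 0.0, -0.002]
ft_force: [-0.6, 0.5, -2.6]
grip_width: 0.0074
grasp_force: 87.4
```

```bash
python3 - <<'E'
from h import *
o=ctrl.get_obs(); r=R.from_quat(o['eef_rot']).as_matrix(); print(o['time'],o['position'],r.round(3),o['ft_force'],o['grip_width'],o['joint_pos'].round(2))
b,_=snap('scene','s5.png'); cv2.imwrite('pics/c5.png',b)
E
```

```text
7.85 [ 0.52991984 -0.25913326  0.45629884] [[-0.89   0.456 -0.004]
 [ 0.456  0.89   0.001]
 [ 0.005 -0.001 -1.   ]] [-0.60893442  0.45138692 -2.62825749] 0.007441461226942616 [-0.66  0.17  1.48 -0.    1.49 -1.76]
```

View pics/c5.png

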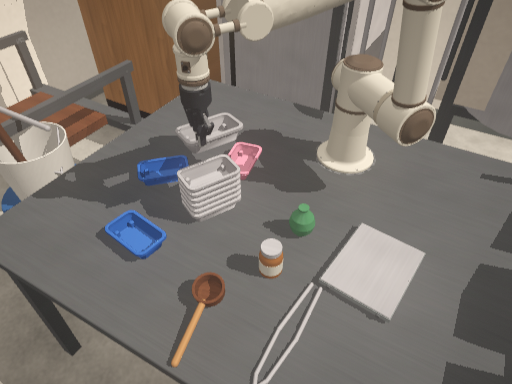

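The tray is out and level at about (210,130), the nest stands untouched at (210,187), and the bystanders are where they were. I carry it to the marver now.

drive_tool([
  [0.004, 0.008, 0, 0, 0, 0],
  [0.008, 0.016, 0, 0, 0, 0],
  [0.012, 0.024, 0, 0, 0, 0],
  [0.012, 0.024, 0, 0, 0, 0],
  [0.012, 0.024, 0, 0, 0, 0],
])

```text
time: 8.32
position: [0.5308, -0.1503, 0.4572]
eef_rot: [0.235, 0.972, 0.0, -0.0]
ft_force: [-0.0, -0.4, -1.5]
grip_width: 0.0079
grasp_force: 87.4
```

drive_tool([
  [0.012, 0.024, 0, 0, 0, 0],
  [0.012, 0.024, 0, 0, 0, 0],
  [0.012, 0.024, 0, 0, 0, 0],
  [0.012, 0.024, 0, 0, 0, 0],
  [0.012, 0.024, 0, 0, 0, 0],
])

```text
time: 8.73
position: [0.532, -0.0158, 0.4574]
eef_rot: [0.235, 0.972, 0.0, 0.0]
ft_force: [0.7, -0.3, -1.9]
grip_width: 0.0076
grasp_force: 87.4
```

drive_tool([
  [0.012, 0.024, 0, 0, 0, 0],
  [0.012, 0.024, 0, 0, 0, 0],
  [0.012, 0.024, 0, 0, 0, 0],
  [0.012, 0.024, 0, 0, 0, 0],
  [0.012, 0.024, 0, 0, 0, 0],
])

```text
time: 9.15
position: [0.5332, 0.1183, 0.4575]
eef_rot: [0.235, 0.972, 0.0, 0.0]
ft_force: [1.1, 0.0, -2.4]
grip_width: 0.0079
grasp_force: 87.4
```

drive_tool([
  [0.012, 0.024, 0, 0, 0, 0],
  [0.012, 0.024, 0, 0, 0, 0],
  [0.012, 0.024, 0, 0, 0, 0],
  [0.012, 0.024, 0, 0, 0, 0],
  [0.008, 0.016, 0, 0, 0, 0],
])

```text
time: 9.57
position: [0.5342, 0.2443, 0.4574]
eef_rot: [0.234, 0.972, 0.001, -0.0]
ft_force: [-0.6, 1.5, -1.5]
grip_width: 0.0078
grasp_force: 87.4
```

drive_tool([
  [0.006, 0.012, 0, 0, 0, 0],
  [0.002, 0.004, 0.005, 0, 0, 0],
  [0, 0, 0.012, 0, 0, 0],
  [0, 0, 0.015, 0, 0, 0],
  [0, 0, 0.015, 0, 0, 0],
])

```text
time: 9.98
position: [0.5352, 0.2585, 0.409]
eef_rot: [0.235, 0.972, -0.0, -0.0]
ft_force: [-1.0, 0.6, -2.5]
grip_width: 0.0075
grasp_force: 87.5
```

drive_tool([
  [0, 0, 0.015, 0, 0, 0],
  [0, 0, 0.015, 0, 0, 0],
  [0, 0, 0.015, 0, 0, 0],
  [0, 0, 0.015, 0, 0, 0],
  [0, 0, 0.012, 0, 0, 0],
])

```text
time: 10.4
position: [0.5349, 0.2581, 0.336]
eef_rot: [0.235, 0.972, -0.001, -0.001]
ft_force: [-0.0, 0.3, -2.0]
grip_width: 0.0075
grasp_force: 87.4
```

drive_tool([
  [0, 0, 0.005, 0, 0, 0],
  [0, 0, 0, 0, 0, 0],
  [0, 0, 0, 0, 0, 0],
  [0, 0, 0, 0, 0, 0],
  [0, 0, 0, 0, 0, 0],
])

```text
time: 10.82
position: [0.5357, 0.2596, 0.3348]
eef_rot: [0.235, 0.972, 0.001, 0.001]
ft_force: [0.3, 0.2, -1.0]
grip_width: 0.0074
grasp_force: 87.4
```

```bash
python3 - <<'E'
from h import *
o=ctrl.get_obs(); r=R.from_quat(o['eef_rot']).as_matrix(); print(o['time'],o['position'],r.round(3),o['ft_force'],o['grip_width'],o['position']+r@[.054,-.049,.1805])
b,_=snap('scene','s6.png');a,_=snap('top','t6.png'); cv2.imwrite('pics/c6.png',np.hstack([b[:,150:500],a[:,50:400]]))
E
```

```text
10.8167 [0.53568736 0.25960364 0.33479124] [[-0.89   0.456  0.002]
 [ 0.456  0.89   0.001]
 [-0.002  0.002 -1.   ]] [ 0.34409907  0.24789097 -0.99963278] 0.0073602639035500106 [0.46569996 0.2407827  0.15411256]
```

View pics/c6.png

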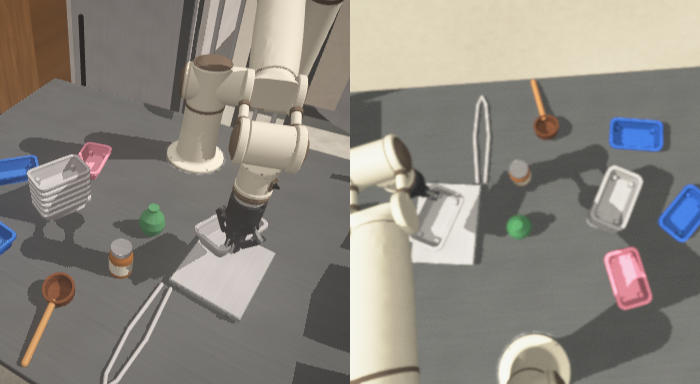

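The tray is held level over the middle of the marver (top half, about (438,218)), with its underside about 107 mm above it. The nest and the bystanders are undisturbed.

```bash
python3 -c "
from station import ctrl; print(ctrl.hand_in())"
```

```text
the job is handed in; nothing more can be done
None
```

I peeled the top tray free at its +x +y corner, lifted it out and handed in the job with the tray held level about 107 mm above the middle of the marver; nest and bystanders look unmoved, but the hand-in returned no verdict.

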